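# Open the punch chest on to its lid stop

## Task

Open the little wooden chest of leather punches on the bench: draw the slide bolt on its lid fully back, then raise the lid by its bar handle, past upright, and lower it until it meets the rubber buffer behind it. The buffer is screwed in or out, so feel for it: do not let the lid drop or fly on to it; press the lid home with a light but definite push of 5 to 10 N at the handle, kept up for half a second, never forcing it, and then let go and leave it resting there. Leave the mug, jar and mallet standing where they are.

Things in the scene. Friction and masses are not known exactly. Their poses are not given: they have to be found in the camera images.
- chest: Fixed wooden chest, 130 (its x) by 240 (y) by 100 mm high, under the lid. Origin: centre of its underside, on the bench. The hinge is on its +x side, the bar handle on its front (-x). Its +x points roughly to the robot's left. A steel keeper bridge, 131 mm high, stands outside its -y end at x = -20 mm, around the bolt's tip.
- lid (a joint): Hinge angle of the lid in rad: 0 closed, pi/2 upright, larger leaning back. Wooden board 130 x 240 x 12 mm, about 0.45 to 0.75 kg with fittings, on a nearly free hinge: let go before upright it falls shut, let go past upright it drops on to the buffer. It meets the buffer between about 1.78 and 2.28 rad, differently each time.
- hinge (a point): Point on the hinge axis at mid-width (chest x = 65 mm, height 100.5 mm). The axis is the chest's y axis. The point turns with the lid: closed, its axes are the chest's.
- handle (a point): Centre of the lid's handle, a round steel bar 10 mm thick, 100 mm long along the chest's y, 42 mm in front of lid and chest wall (free gap 37 mm), 172 mm in front of and 6 mm above the hinge point; 106.5 mm above the bench when closed. Pinched from above, one finger each side, it turns between fingers that keep pointing down through the whole swing. Axes as hinge.
- bolt (a joint): Travel of the slide bolt in m: 0 fully shot, growing towards the lid's middle (chest +y) to 0.030 at its end stop. Starts between 0 and 0.006. Above 0.015 it is clear of the keeper; before that the lid is locked. Sliding takes about 3 N and it stays where it is left.
- bolt_knob (a point): Grip point of the bolt's upright round steel knob on the lid's top: 14 mm diameter, its top 12 mm above this point and the lid's upper face 25 mm below this point (137.5 mm above the bench when the lid is closed). It slides along the chest's +y to draw the bolt.
- stop_post: Fixed grey steel post behind the chest, 30 mm wide, 180 mm high, at chest x = 178, y = 55 mm. Its screw, along the chest's x, 160.5 mm above the bench, carries a round rubber buffer nose (16 mm) that stands out towards the chest by an unknown amount, varying by 41 mm. It gives little. More than 40 N on it counts as forcing. Origin and axes: the chest's.
- striker: Steel plate 55 x 30 x 4 mm on the lid's outer face, at chest y = 55 mm, centred 77 mm from the hinge axis, where the lid meets the buffer: 1 N along the swing at the handle gives 1.8 to 2.6 N there, and the lid's own weight 1 to 4 N more. Origin and axes as hinge.
- mug: White mug, 85 mm high, 74 mm across the rim, standing near the chest. Origin: centre of its underside.
- jar: Amber glass jar with a steel lid, 60 mm across, 80 mm high, standing in front of the chest. Origin: centre of its underside.
- mallet: Wooden maul standing on its round head (52 mm across, 90 mm high) with a short handle up to 140 mm, beside the chest's -y end. Origin: centre of its underside.

How it is judged:
By the outcome, as a careful person would: the job done as asked, in the order asked, and still so for the second after the job is handed in, with the robot touching nothing.
It also fails if it takes over 72 s, if anything falls off the work surface, if the arm or the gripper's body presses on something with over 40 N, if the wrist force passes 120 N, or if a joint passes its speed limit or range.

## Robot

A 6-joint arm with a two-finger parallel gripper is mounted at the origin on the work surface. World frame = base frame: x ahead of the robot, y to its left, z up, the work surface at z = 0. Lengths are in mm, angles in rad, forces in N, time in s.
With the tool pointing down it reaches from about 275 to 825 mm from the base axis. Payload 4.9 kg.
Tool frame: the origin (TCP) lies at the very end of the fingers, on their centre line; the grasp point (between the pads) lies 19 mm behind it; z points along the fingers, y is the direction in which the jaws open and shut (so a half turn about z gives the same grasp; the last joint's range is limited). The gripper opens to 85 mm and grips with 20 to 120 N. Pads are 22 mm wide; open, the fingers measure 114 mm over their backs; the gripper's body (76 mm by 85 mm) begins 54 mm behind the grasp point. The pads swing forward as they close: fully open they stand 13 mm farther back than shut.
Start: joints at [-0.134, 0.326, -0.193, 1.052, 0, 1.437], TCP at [550.017, 0.009, 231.281] pointing down, gripper open.
Joint ranges: [-2.65, 2.65], [-0.97, 1.79], [-1.3, 1.35], [-1.93, 2.1], [-1.47, 1.37], [-3.14, 3.14]. Speed limits (rad/s): [2.57, 2.57, 3.14, 3.14, 3.14, 3.14].

## Interface

Orientations are given as [roll, pitch, yaw] about the fixed x, y, z axes, in that order (R = Rz(yaw) Ry(pitch) Rx(roll)).
In Python, from bench import bot, solve_ik, imaging gives the robot as it stands. Calls block until the motion is done:
- bot.move_ptp(position, orientation): joint-space move of the TCP to a pose.
- bot.movel(position, rot=None, max_speed=150, threshold=None): straight line of the TCP; rot=None keeps the orientation; max_speed is the mean speed in mm/s. With threshold (N) it stops when the force on the tool has changed by that much, and returns True; else False.
- bot.move_j(angles): joint-space move.
- bot.grip(opening, effort=None): opening from 0.0 (shut) to 1.0 (fully open); effort is the grip in N (None keeps the last); returns when the fingers have stopped.
- bot.dwell(seconds).
- solve_ik(position, orientation): joint angles nearest the present ones, or None.
- bot.get_state(): the state.
- imaging.capture(name): name is "scene" or "side" or "wrist"; returns the picture (400x640x3 uint8, blue, green, red); there is no depth.
- imaging.camera_model(name): a dict with "K" (3x3 intrinsics, pixels), "position" and "rotation" of the camera in the world. Camera axes: x right, y up, looking along -z (the intrinsics and any distortion apply to the point x, -y, -z); pixel columns grow to the right and rows downward; lengths in mm; the calibration is good to about 2 mm. The wrist camera is an equidistant fisheye: a pixel r from the principal point sees the ray r / f radians off the axis. A picture is of the moment at which its call begins: read the wrist's pose just before it. camera_model takes no time and is no camera call; for the wrist camera it gives the pose at the moment of the call.
A pose or a line that the arm cannot do raises bot.IKError and nothing moves.
- bot.sign_off(): hands the job in, once; it reports no verdict.
The state is a dict: "t": time; "qpos": joint angles; "joint_velocities": joint speeds; "effort": joint torques, N m; "tcp_pos": TCP position; "orientation": TCP orientation; "contact_force": force on the tool from outside, world axes, zero at the start; "wrist_torque": the same for the moment, N m; "opening": opening from 0.0 (shut) to 1.0 (fully open).
Only numpy, scipy, OpenCV 4.12 (cv2) and the standard library are available. Lean on these libraries where they do the work, as an engineer would, in place of code of your own. Each camera call takes 0.05 s, during which the arm holds its last target.

## Working session

There is one attempt and no reset: what is moved stays moved. The work goes in short steps, each a Python script; the robot and the scene stay as the last script left them, time stands still between calls to the robot, and variables do not carry over. Pictures are saved under pics/ and viewed, and the job is handed in when it is done.

```bash
mkdir -p pics; ls; python3 - <<'E'
from bench import bot, imaging
import cv2
for n in ["scene","side","wrist"]:
    m=imaging.camera_model(n); print(n,m)
    im=imaging.capture(n); cv2.imwrite(f"pics/{n}0.png",im)
print(bot.get_state())
E
```

```text
pics
scene {'K': array([[461.1875134 ,   0.        , 314.1344703 ],
       [  0.        , 461.1875134 , 197.62221251],
       [  0.        ,   0.        ,   1.        ]]), 'position': array([ 285.48931935, -581.95798802,  700.87018569]), 'rotation': array([ 0.83409175,  0.00763444, -0.46486953])}
side {'K': array([[398.55208374,   0.        , 323.6058809 ],
       [  0.        , 398.55208374, 203.25651541],
       [  0.        ,   0.        ,   1.        ]]), 'position': array([510.03649477, 534.80121803, 718.41799577]), 'rotation': array([ 0.73137992,  0.00626901, -3.01153591])}
wrist {'K': array([[309.70691629,   0.        , 318.12524537],
       [  0.        , 309.70691629, 200.66720496],
       [  0.        ,   0.        ,   1.        ]]), 'position': array([549.1071523 ,  65.85008826, 371.51131699]), 'rotation': array([-0.26537554,  0.00171438,  0.00062799])}
{'t': 0.15, 'qpos': array([-1.34188600e-01,  3.26769664e-01, -1.93323024e-01,  1.05201234e+00,
        1.37694668e-06,  1.43658990e+00]), 'joint_velocities': array([-0.00055469, -0.00240645,  0.00286627, -0.00141228,  0.00217605,
       -0.00048249]), 'effort': array([ 1.04211274e-03, -4.43704247e+01,  2.62664723e+01,  1.04285317e-02,
       -1.23322516e-04, -3.51401161e-05]), 'tcp_pos': array([5.49570422e+02, 7.61370823e-02, 2.30695713e+02]), 'orientation': array([-3.14029590e+00, -1.76474630e-04,  1.57081404e+00]), 'contact_force': array([0.43737738, 0.20170143, 0.40325008]), 'wrist_torque': array([-0.02948022, -0.00590613,  0.02549291]), 'opening': 0.9997414428684306}
```

View pics/scene0.png

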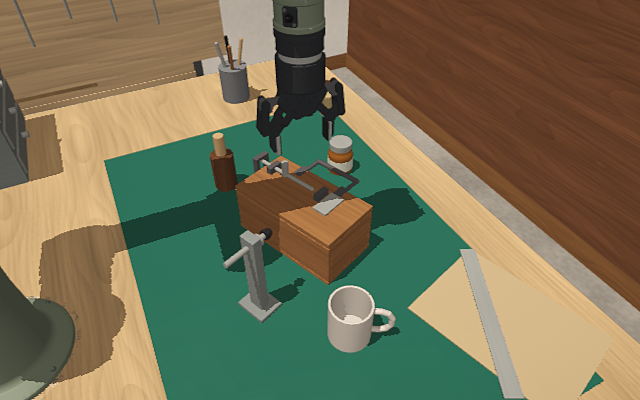

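View pics/side0.png

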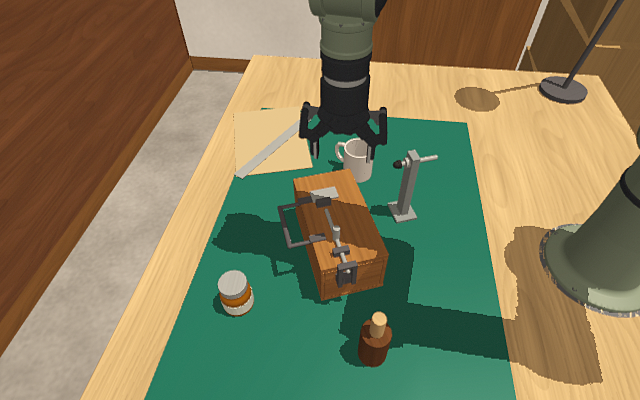

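View pics/wrist0.png

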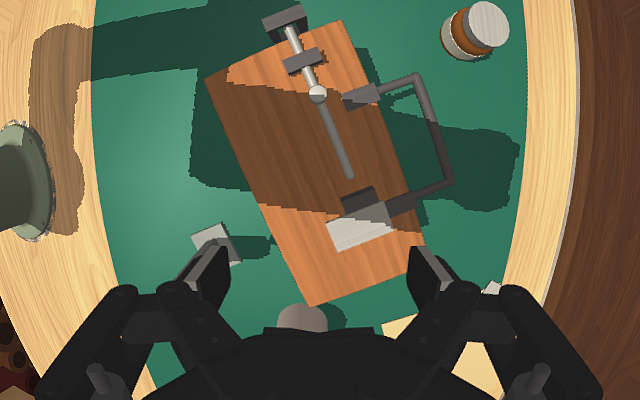

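```bash
cat > h.py <<'E'
import numpy as np, cv2
from scipy.spatial.transform import Rotation as R
from scipy.optimize import least_squares
def proj(m,P,mode='xyz'):
    P=np.atleast_2d(P); Rm=R.from_euler('xyz',m['rotation']).as_matrix() if mode=='xyz' else R.from_rotvec(m['rotation']).as_matrix()
    c=(P-m['position'])@Rm; c=c*[1,-1,-1]
    K=m['K']
    if m.get('fish'):
        r=np.hypot(c[:,0],c[:,1]); th=np.arctan2(r,c[:,2]); s=th/np.maximum(r,1e-9)
        return np.c_[K[0,2]+K[0,0]*c[:,0]*s,K[1,2]+K[1,1]*c[:,1]*s]
    return np.c_[K[0,2]+K[0,0]*c[:,0]/c[:,2],K[1,2]+K[1,1]*c[:,1]/c[:,2]]
def ray(m,uv):
    Rm=R.from_euler('xyz',m['rotation']).as_matrix(); K=m['K']
    x=(uv[0]-K[0,2])/K[0,0]; y=(uv[1]-K[1,2])/K[1,1]
    if m.get('fish'):
        r=np.hypot(x,y); d=np.array([x/r*np.sin(r),y/r*np.sin(r),np.cos(r)])
    else: d=np.array([x,y,1.])
    return Rm@(d*[1,-1,-1])
def onplane(m,uv,z):
    d=ray(m,uv); return m['position']+d*(z-m['position'][2])/d[2]
E
python3 - <<'E'
from h import *
from bench import imaging
np.set_printoptions(suppress=True,precision=1)
for n in ['scene','side','wrist']:
    m=imaging.camera_model(n); m['fish']=n=='wrist'
    for mode in 'xyz','rv': print(n,mode,proj(m,[[549.6,0,230.7],[0,0,0]],mode).tolist())
m=imaging.camera_model('wrist'); m['fish']=True
for n,uv,z in [('post base',(215,240),5),('knob',(317,90),149),('h1',(418,76),106),('h2',(450,183),106),('corner',(309,306),112),('corner2',(207,79),112),('c3',(343,21),112),('jar',(490,25),80),]: print(n,onplane(m,uv,z))
E
```

```text
scene xyz [[301.729914018505, 150.4710225704004], [5.845898666042274, 353.6725690977639]]
scene rv [[370.66138683077975, 134.09563594463697], [119.02247022657863, 349.23914585651227]]
side xyz [[341.96463289625126, 162.94332918057538], [597.9481538037644, 265.72690221837235]]
side rv [[512.1595174126371, -275.10800363391616], [1130.189611286457, -306.891815150567]]
wrist xyz [[319.3463651218947, 253.85070486743456], [18.237991791326465, 181.81874621408565]]
wrist rv [[319.39169389327844, 253.85067038955123], [18.27070246692267, 181.8734731493384]]
post base [411.5 -88.2   5. ]
knob [548.   86.4 149. ]
h1 [635.8 106.3 106. ]
h2 [671.7  10.8 106. ]
corner [ 539.8 -113.9  112. ]
corner2 [453.2 103.6 112. ]
c3 [569.5 150.7 112. ]
jar [727.9 176.6  80. ]
```

```bash
python3 - <<'E'
import cv2
w=cv2.imread('pics/wrist0.png'); cv2.imwrite('pics/wc.png',cv2.resize(w[0:320,180:520],None,fx=2.2,fy=1.85,interpolation=cv2.INTER_CUBIC)[:600])
w=cv2.imread('pics/scene0.png'); cv2.imwrite('pics/sc.png',cv2.resize(w[120:320,200:400],None,fx=3,fy=3,interpolation=cv2.INTER_CUBIC))
w=cv2.imread('pics/side0.png'); cv2.imwrite('pics/sdc.png',cv2.resize(w[120:320,265:465],None,fx=3,fy=3,interpolation=cv2.INTER_CUBIC))
E
```

```text
(no output)
```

View pics/wc.png

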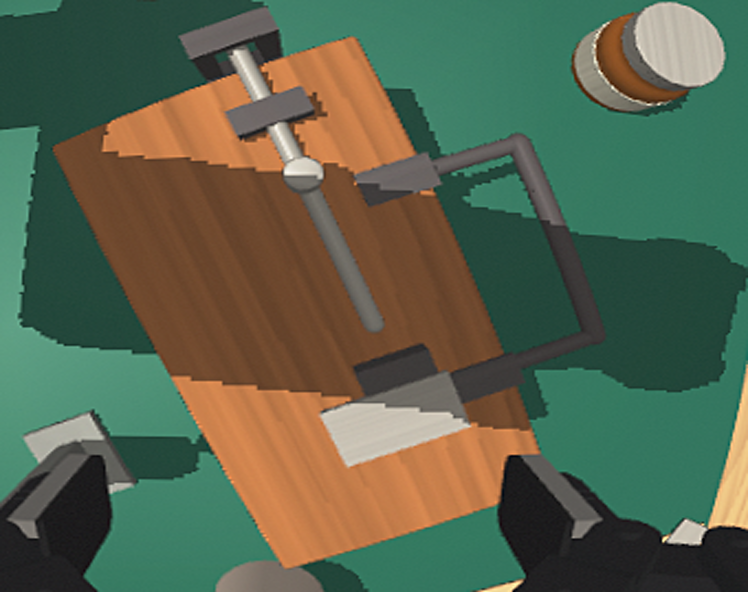

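View pics/sc.png

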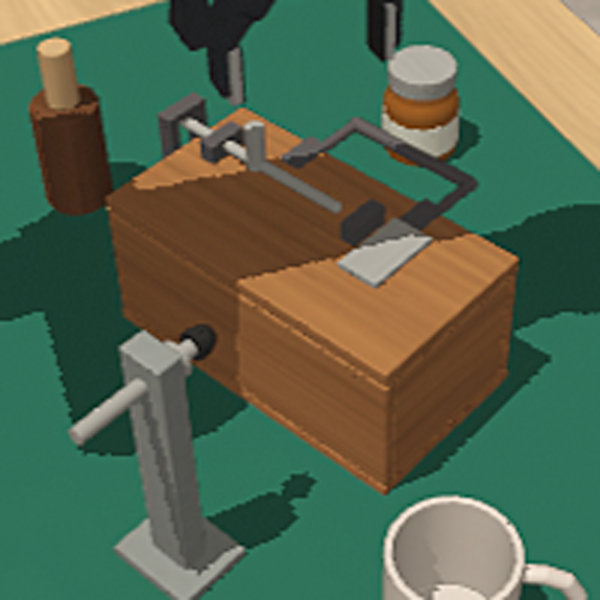

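View pics/sdc.png

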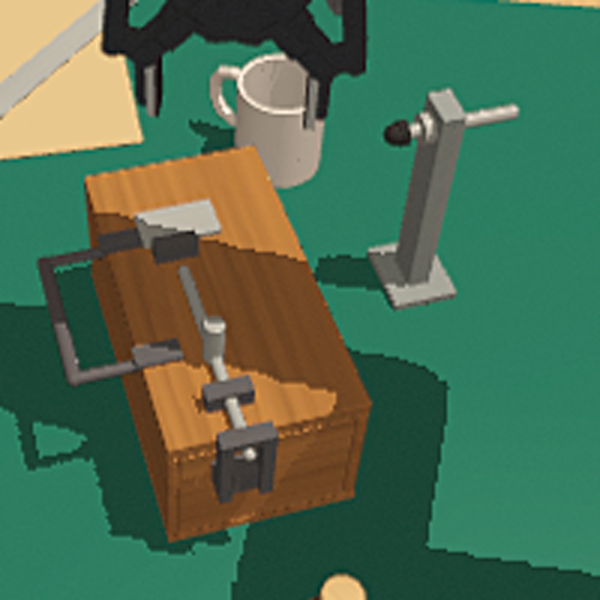

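```bash
cat > fit.py <<'E'
from h import *
from bench import imaging
import json
np.set_printoptions(suppress=True,precision=2)
M={n:imaging.camera_model(n) for n in ['scene','side','wrist']}; M['wrist']['fish']=True
T={'wrist':lambda u,v:(180+u/2.2,v/1.85),'side':lambda u,v:(265+u/3,120+v/3),'scene':lambda u,v:(200+u/3,120+v/3)}
C=lambda x,y,z=112.5:np.array([x,y,z])
obs=[('wrist',53,147,C(65,-120)),('wrist',352,38,C(-65,-120)),('wrist',287,568,C(65,120)),('wrist',519,143,C(-107,-50,108)),('wrist',598,335,C(-107,50,108)),
('side',168,450,C(-65,-120)),('side',370,405,C(65,-120)),('side',255,147,C(65,120)),('side',87,178,C(-65,120)),('side',72,378,C(-107,-50,108)),('side',44,262,C(-107,50,108)),
('scene',387,377,C(65,120)),('scene',517,260,C(-65,120)),('scene',108,202,C(65,-120)),('scene',240,108,C(-65,-120)),('scene',356,124,C(-107,-50,108)),('scene',474,183,C(-107,50,108)),
('wrist',303,166,'k'),('side',214,322,'k'),('scene',255,126,'k')]
def w(p,P):
    c,s=np.cos(p[2]),np.sin(p[2]); return np.array([p[0]+c*P[0]-s*P[1],p[1]+s*P[0]+c*P[1],P[2]])
def f(p):
    r=[]
    for n,u,v,P in obs:
        if isinstance(P,str): P=C(p[3],p[4],149.5)
        r.append(proj(M[n],w(p,P))[0]-T[n](u,v))
    return np.ravel(r)
if __name__=='__main__':
    s=least_squares(f,[550,20,-2.78,-20,-60],loss='soft_l1'); p=s.x
    print(p); print(np.c_[f(p).reshape(-1,2)])
    json.dump(p.tolist(),open('chest.json','w'))
    for n,P in dict(handle=C(-107,0,106.5),knob=C(p[3],p[4],137.5),hinge=C(65,0,100.5),post=C(178,55,0),keeper=C(-20,-130,131)).items(): print(n,w(p,P))
E
python3 fit.py
```

```text
[554.56  17.64  -2.75 -20.96 -65.47]
[[-2.34  0.18]
 [ 1.76 -2.67]
 [-0.48  2.62]
 [ 0.98 -0.17]
 [ 0.05  0.49]
 [-0.   -0.59]
 [ 1.18 -1.68]
 [-0.26 -1.89]
 [-1.5  -1.23]
 [ 0.89 -0.89]
 [ 0.1  -0.63]
 [-0.4  -1.02]
 [ 0.58 -1.74]
 [-2.02 -1.95]
 [ 0.01 -1.18]
 [-0.62 -1.04]
 [-1.78 -0.92]
 [ 0.29  0.51]
 [ 0.14  0.73]
 [-1.59 -1.14]]
handle [653.34  58.78 106.5 ]
knob [548.74  86.14 137.5 ]
hinge [494.56  -7.35 100.5 ]
post [ 411.39 -101.57    0.  ]
keeper [523.04 145.34 131.  ]
```

```bash
cat >> h.py <<'E'
import json
try:
    CH=json.load(open('chest.json'))
except Exception: CH=None
def W(P,p=None):
    p=p or CH; c,s=np.cos(p[2]),np.sin(p[2]); return np.array([p[0]+c*P[0]-s*P[1],p[1]+s*P[0]+c*P[1],P[2]])
def cdir(v):
    c,s=np.cos(CH[2]),np.sin(CH[2]); return np.array([c*v[0]-s*v[1],s*v[0]+c*v[1],v[2]])
def toC(v):
    c,s=np.cos(CH[2]),np.sin(CH[2]); return np.array([c*v[0]+s*v[1],-s*v[0]+c*v[1],v[2]])
YAW=CH[2]+np.pi*1.5
ROT=[np.pi,0,YAW]
def hxz(th): return np.array([-172*np.cos(th)+6*np.sin(th),0,172*np.sin(th)+6*np.cos(th)])
def htan(th): return np.array([172*np.sin(th)+6*np.cos(th),0,172*np.cos(th)-6*np.sin(th)])/172.1
E
python3 - <<'E'
from h import *
from bench import bot,solve_ik,imaging
np.set_printoptions(suppress=True,precision=3)
for P in [W([-20,CH[4],160]),W([-20,CH[4]+35,132]),W([-107,0,150])]+[W([65,0,100.5-17])+cdir(hxz(t)) for t in np.arange(0,2.35,.4)]:
    print(P,solve_ik(P,ROT),solve_ik(P,[np.pi,0,YAW-np.pi]))
M={n:imaging.camera_model(n) for n in ['scene','side','wrist']}
print('mug',onplane(M['scene'],(350,345),0),onplane(M['side'],(357,178),0))
print('jar',onplane(M['side'],(236,312),0)); print('mallet',onplane(M['side'],(374,360),0),onplane(M['scene'],(226,186),0))
# buffer nose: scene crop (203,340), side crop (398,133)
m=M['scene'];n=(200+203/3,120+342/3); print('nose',toC(onplane(m,n,160.5)-W([0,0,0])))
m=M['side'];n=(265+397/3,120+133/3); print('nose',toC(onplane(m,n,160.5)-W([0,0,0])))
E
```

```text
[547.853  85.773 160.   ] [ 0.022  0.392 -0.289  0.89   0.     1.198] [ 0.022  0.392 -0.289  0.89   0.    -1.943]
[561.31   53.463 132.   ] [-0.036  0.436 -0.299  0.836  0.     1.14 ] [-0.036  0.436 -0.299  0.836  0.    -2.001]
[653.339  58.782 150.   ] [-0.023  0.579 -0.005  0.986  0.     1.153] [-0.023  0.579 -0.005  0.986  0.    -1.988]
[653.339  58.782  89.5  ] [-0.023  0.633 -0.075  0.862  0.     1.153] [-0.023  0.633 -0.075  0.862  0.    -1.988]
[638.648  52.663 156.006] [-0.033  0.547 -0.045  0.979  0.     1.143] [-0.033  0.547 -0.045  0.979  0.    -1.998]
[601.209  37.07  211.065] [-0.061  0.436 -0.08   1.054  0.     1.115] [-0.061  0.436 -0.08   1.054  0.    -2.026]
[546.932  14.464 245.985] [-0.108  0.312 -0.175  1.084  0.     1.068] [-0.108  0.312 -0.175  1.084  0.    -2.074]
[484.387 -11.585 255.251] [-0.176  0.189 -0.314  1.068  0.     1.   ] [-0.176  0.189 -0.314  1.068  0.    -2.142]
[423.448 -36.966 237.402] [-0.261  0.089 -0.48   1.002  0.     0.915] [-0.261  0.089 -0.48   1.002  0.    -2.227]
mug [ 516.09  -243.965    0.   ] [ 524.376 -200.879    0.   ]
jar [730.583 199.589   0.   ]
mallet [459.808 258.465   0.   ] [462.258 240.886   0.   ]
nose [144.451  57.845 160.5  ]
nose [144.213  53.037 160.5  ]
```

```bash
python3 - <<'E'
from h import *
from bench import bot,imaging
np.set_printoptions(suppress=True,precision=2)
bot.grip(0.45,30)
bot.move_ptp(W([-20.5,CH[4],175]),ROT)
s=bot.get_state(); print(s['t'],s['tcp_pos'],s['orientation'],s['contact_force'],s['opening'])
m=imaging.camera_model('wrist');m['fish']=True
im=imaging.capture('wrist'); cv2.imwrite('pics/wrist1.png',im)
print(m['position'],m['rotation'])
for n,P in dict(knobtop=W([CH[3],CH[4],149.5]),hA=W([-107,-50,108]),hB=W([-107,50,108]),c1=W([-65,120,112.5]),c2=W([65,120,112.5]),c3=W([65,-120,112.5]),c4=W([-65,-120,112.5])).items(): print(n,proj(m,P))
cv2.imwrite('pics/wrist1b.png',cv2.resize(im[:,100:540],(800,727),interpolation=cv2.INTER_CUBIC)[:600])
E
```

```text
1.1667 [547.95  86.56 174.6 ] [-3.14  0.    1.97] [ 0.36 -0.62  0.32] 0.4498192170254736
[522.11 147.33 315.5 ] [-0.27  0.    0.4 ]
knobtop [[320.34 236.84]]
hA [[433.97 233.91]]
hB [[416.16 337.31]]
c1 [[363.92 393.85]]
c2 [[233.34 390.33]]
c3 [[195.39 140.18]]
c4 [[386.76 138.2 ]]
```

View pics/wrist1b.png

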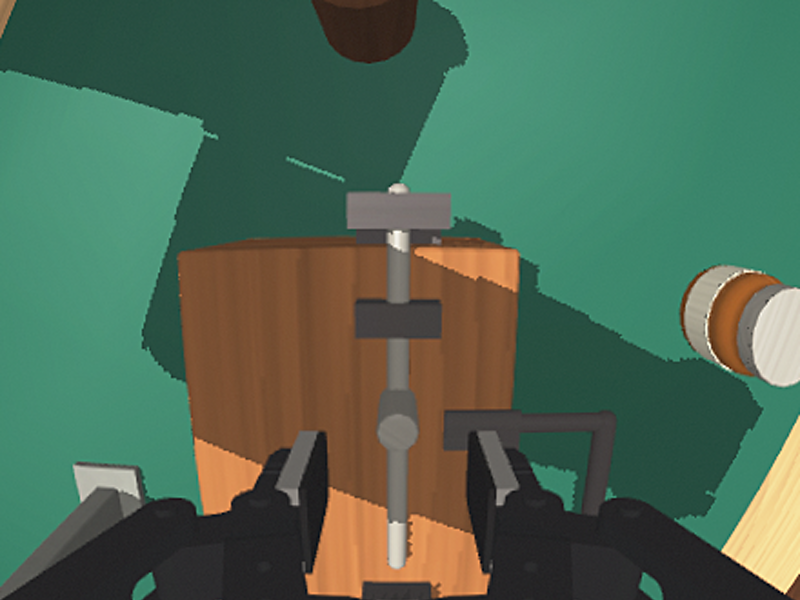

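```bash
python3 - <<'E'
from h import *
from bench import bot,imaging
np.set_printoptions(suppress=True,precision=2)
def rep(l):
    s=bot.get_state(); print(l,round(s['t'],2),'C',toC(s['tcp_pos']-W([0,0,0])),'F',toC(s['contact_force']),round(s['opening'],3)); return s
rep('free')
r=bot.movel(W([-20.5,CH[4],133]),ROT,max_speed=80,threshold=8); s=rep(('down',r))
if not r:
    bot.grip(0.0,25); s=rep('grip')
    cv2.imwrite('pics/side1.png',imaging.capture('side'))
E
python3 - <<'E'
import cv2
w=cv2.imread('pics/side1.png'); cv2.imwrite('pics/side1c.png',cv2.resize(w[120:320,265:465],None,fx=3,fy=3,interpolation=cv2.INTER_CUBIC))
E
```

```text
free 1.22 C [-20.82 -65.22 175.34] F [-0.78  1.66  0.34] 0.447
('down', False) 1.89 C [-20.66 -65.12 133.27] F [-0.34 -1.43  0.68] 0.451
grip 2.23 C [-20.52 -65.28 133.69] F [2.8  0.52 4.89] 0.148
```

View pics/side1c.png

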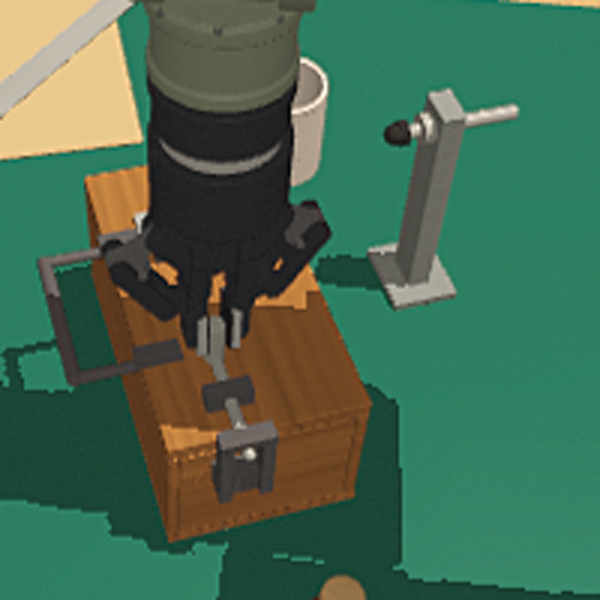

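```bash
cat >> h.py <<'E'
def rep(l):
    from bench import bot
    s=bot.get_state(); print(l,round(s['t'],2),'C',toC(s['tcp_pos']-W([0,0,0])),'F',toC(s['contact_force']),round(s['opening'],3)); return s
np.set_printoptions(suppress=True,precision=2)
E
python3 - <<'E'
from h import *
from bench import bot,imaging
r=bot.movel(W([-20.5,CH[4]+22,133]),ROT,max_speed=50,threshold=15); rep(('draw1',r))
r=bot.movel(W([-20.5,CH[4]+36,133]),ROT,max_speed=20,threshold=9); rep(('draw2',r))
E
```

```text
('draw1', False) 2.88 C [-20.48 -43.27 133.67] F [ 2.76 -0.75  6.22] 0.146
('draw2', True) 3.36 C [-20.35 -37.43 133.7 ] F [ 0.3  -1.81  4.98] 0.148
```

```bash
python3 - <<'E'
from h import *
from bench import bot,imaging
for i in range(2):
    r=bot.movel(W([-20.5,CH[4]+38,133]),ROT,max_speed=12,threshold=14); rep(('draw',r))
    cv2.imwrite(f'pics/w2.png',imaging.capture('wrist'))
E
python3 - <<'E'
import cv2
w=cv2.imread('pics/w2.png'); cv2.imwrite('pics/w2c.png',cv2.resize(w[50:350,120:520],None,fx=2,fy=2,interpolation=cv2.INTER_CUBIC))
E
```

```text
('draw', True) 3.85 C [-20.36 -37.45 133.73] F [ 0.13 -2.52  4.73] 0.144
('draw', True) 4.38 C [-20.35 -37.48 133.73] F [ 0.12 -1.2   4.22] 0.149
```

View pics/w2c.png

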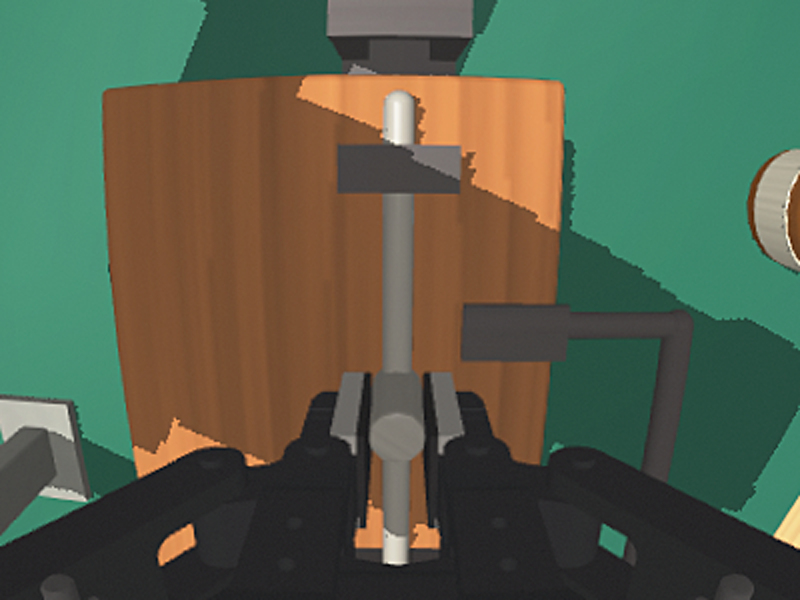

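```bash
python3 - <<'E'
from h import *
from bench import bot,imaging
bot.grip(0.4,30)
bot.movel(W([-20.5,CH[4]+28,185]),ROT,max_speed=150)
bot.movel(W([-107,0,150]),ROT,max_speed=200); rep('above')
bot.dwell(0.1); rep('bias'); 
m=imaging.camera_model('wrist');m['fish']=True
cv2.imwrite('pics/w3.png',imaging.capture('wrist'))
print(proj(m,[W([-107,-50,106.5]),W([-107,50,106.5]),W([-107,0,106.5]),W([-20.5,-35.5,149.5])]))
E
python3 - <<'E'
import cv2
w=cv2.imread('pics/w3.png'); cv2.imwrite('pics/w3c.png',cv2.resize(w[100:400,120:520],None,fx=2,fy=2,interpolation=cv2.INTER_CUBIC))
E
```

```text
above 5.92 C [-105.79   -0.47  148.72] F [ 0.89 -1.04 -0.07] 0.395
bias 6.02 C [-105.99   -0.51  150.02] F [ 0.1  -0.49 -1.36] 0.4
[[321.13 146.23]
 [320.59 293.06]
 [320.89 225.76]
 [154.13 186.67]]
```

View pics/w3c.png

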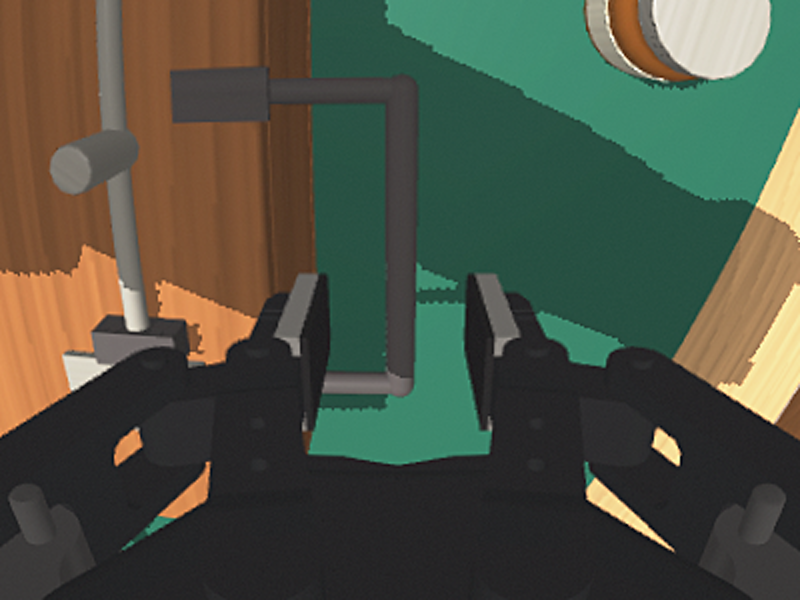

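```bash
python3 - <<'E'
from h import *
from bench import bot,imaging
r=bot.movel(W([-107,0,89.5]),ROT,max_speed=80,threshold=8); rep(('down',r))
if not r:
    bot.dwell(0.1); rep('pre')
    bot.grip(0.0,30); rep('grip'); bot.dwell(0.2); rep('settled')
E
```

```text
('down', False) 6.97 C [-107.4     0.19   89.94] F [ 0.37  0.64 -0.05] 0.401
pre 7.08 C [-107.58    0.24   90.27] F [0.17 0.36 1.17] 0.404
grip 7.41 C [-107.19    0.16   90.09] F [-0.14 -0.2   3.2 ] 0.106
settled 7.61 C [-107.17    0.12   90.01] F [ 2.08 -0.09  4.53] 0.103
```

```bash
cat >> h.py <<'E'
HO=np.array([65-0.2,0,100.5-16.8])
def tgt(th,push=0.,dr=0.):
    h=hxz(th); return W(HO+h+htan(th)*push+h/172.1*dr)
def ft(s,th):
    F=toC(s['contact_force']); h=hxz(th)/172.1
    return F@htan(th),F@h,F[1]
def thof(s):
    d=toC(s['tcp_pos']-W([0,0,0]))-HO
    return np.arctan2(d[2],-d[0])-np.arctan2(6,172), np.hypot(d[0],d[2])-172.1
def arep(l,th):
    from bench import bot
    s=bot.get_state(); a,r=thof(s); T,Rr,y=ft(s,th); print(l,f"t={s['t']:.2f} th={th:.3f} act={a:.3f} dr={r:.2f} Ft={T:.2f} Fr={Rr:.2f} Fy={y:.2f} op={s['opening']:.3f}"); return s,T,Rr
E
python3 - <<'E'
from h import *
from bench import bot,imaging
for th in [0.03,0.08,0.16,0.26,0.36,0.46]:
    r=bot.movel(tgt(th),ROT,max_speed=50,threshold=15); arep(r,th)
    if r: break
E
```

```text
False t=7.87 th=0.030 act=0.028 dr=-0.00 Ft=-2.98 Fr=0.38 Fy=0.74 op=0.098
False t=8.19 th=0.080 act=0.082 dr=0.08 Ft=-2.93 Fr=0.73 Fy=1.43 op=0.106
False t=8.62 th=0.160 act=0.162 dr=0.19 Ft=-2.67 Fr=0.95 Fy=1.37 op=0.101
False t=9.11 th=0.260 act=0.261 dr=0.42 Ft=-3.15 Fr=2.72 Fy=1.63 op=0.104
False t=9.60 th=0.360 act=0.359 dr=0.68 Ft=-2.35 Fr=4.52 Fy=1.88 op=0.101
False t=10.09 th=0.460 act=0.458 dr=1.04 Ft=-2.26 Fr=5.26 Fy=0.61 op=0.103
```

```bash
python3 - <<'E'
from h import *
from bench import bot,imaging
dr=1.0
for th in np.arange(0.54,1.5,0.08):
    r=bot.movel(tgt(th,0,dr),ROT,max_speed=60,threshold=15); s,T,Rr=arep((r,round(dr,2)),th)
    print('   C',toC(s['tcp_pos']-W([0,0,0])))
    if r: break
    dr+=np.clip((Rr+0.0)/5*0.5,-.6,.6)
E
```

```text
(False, 1.0) t=10.47 th=0.540 act=0.538 dr=1.43 Ft=-2.24 Fr=5.05 Fy=0.34 op=0.102
   C [-81.02  -0.01 177.76]
(False, np.float64(1.51)) t=10.86 th=0.620 act=0.617 dr=1.81 Ft=-2.10 Fr=5.22 Fy=0.34 op=0.102
   C [-73.41  -0.03 189.26]
(False, np.float64(2.03)) t=11.24 th=0.700 act=0.697 dr=2.26 Ft=-2.20 Fr=5.99 Fy=-0.43 op=0.101
   C [-64.86  -0.07 200.28]
(False, np.float64(2.63)) t=11.62 th=0.780 act=0.777 dr=2.74 Ft=-2.91 Fr=4.83 Fy=0.22 op=0.102
   C [-55.46  -0.1  210.61]
(False, np.float64(3.11)) t=12.01 th=0.860 act=0.857 dr=3.14 Ft=-2.96 Fr=5.13 Fy=0.64 op=0.103
   C [-45.21  -0.13 220.11]
(False, np.float64(3.62)) t=12.39 th=0.940 act=0.938 dr=3.69 Ft=-1.74 Fr=6.22 Fy=-0.71 op=0.106
   C [-34.21  -0.19 228.96]
(False, np.float64(4.22)) t=12.78 th=1.020 act=1.018 dr=4.29 Ft=-1.80 Fr=5.81 Fy=-1.86 op=0.098
   C [-22.49  -0.21 236.98]
(False, np.float64(4.8)) t=13.16 th=1.100 act=1.099 dr=4.75 Ft=-1.74 Fr=6.13 Fy=-2.46 op=0.101
   C [-10.11  -0.2  243.9 ]
(False, np.float64(5.4)) t=13.54 th=1.180 act=1.180 dr=4.90 Ft=-1.22 Fr=2.39 Fy=-3.09 op=0.097
   C [  3.17  -0.2  249.62]
(False, np.float64(5.64)) t=13.93 th=1.260 act=1.262 dr=5.18 Ft=-0.76 Fr=2.77 Fy=-2.71 op=0.100
   C [ 16.88  -0.17 254.37]
(False, np.float64(5.92)) t=14.31 th=1.340 act=1.342 dr=5.59 Ft=-1.52 Fr=1.23 Fy=-3.36 op=0.096
   C [ 30.52  -0.23 258.05]
(False, np.float64(6.04)) t=14.69 th=1.420 act=1.423 dr=5.80 Ft=-0.65 Fr=0.99 Fy=-3.14 op=0.100
   C [ 44.79  -0.18 260.47]
```

```bash
python3 - <<'E'
from bench import imaging
import cv2
a=imaging.capture('side'); cv2.imwrite('pics/side4.png',cv2.resize(a[60:310,240:490],None,fx=2.4,fy=2.4,interpolation=cv2.INTER_CUBIC))
a=imaging.capture('scene'); cv2.imwrite('pics/scene4.png',cv2.resize(a[60:310,190:440],None,fx=2.4,fy=2.4,interpolation=cv2.INTER_CUBIC))
E
```

```text
(no output)
```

View pics/side4.png

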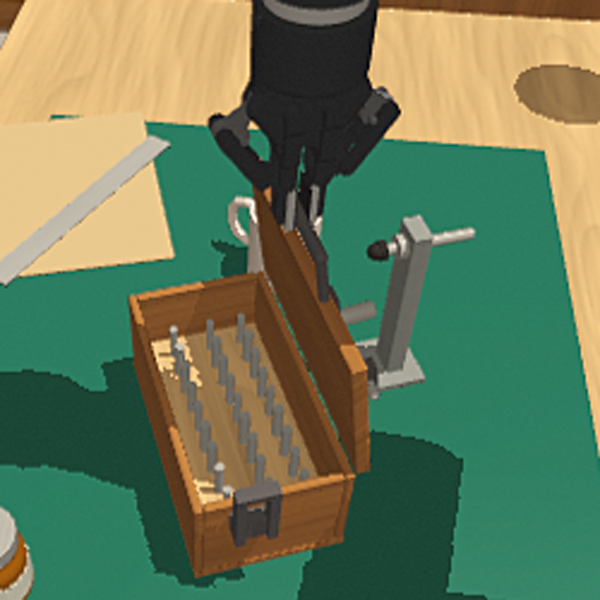

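View pics/scene4.png

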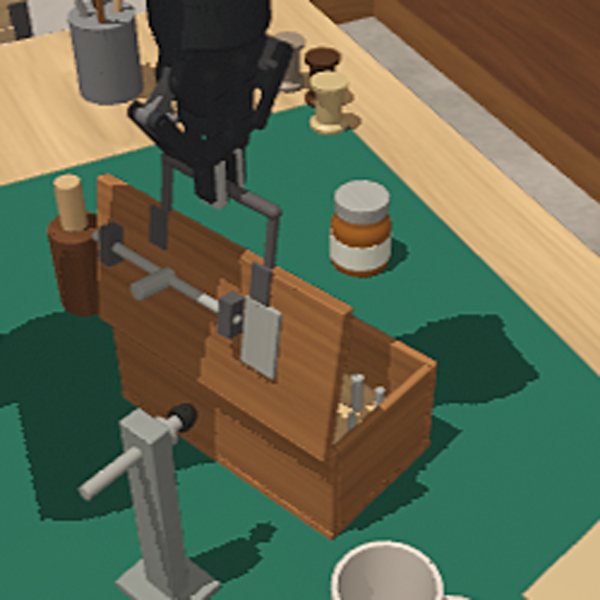

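```bash
cat >> h.py <<'E'
def tg2(th,off,push=0.):
    return W(np.array([64.8,0,100.5-off])+hxz(th)+htan(th)*push)
E
python3 - <<'E'
from h import *
from bench import bot,imaging
off=11.
for th in np.arange(1.48,1.77,0.07):
    off=min(17,off+1.4)
    r=bot.movel(tg2(th,off),ROT,max_speed=40,threshold=12); s,T,Rr=arep((r,round(off,2)),th)
    print('   C',toC(s['tcp_pos']-W([0,0,0])),toC(s['contact_force']))
    if r: break
E
```

```text
(False, 12.4) t=15.22 th=1.480 act=1.478 dr=5.57 Ft=-0.61 Fr=7.67 Fy=-3.89 op=0.102
   C [ 54.45  -0.12 261.07] [-1.04 -3.89  7.62]
(False, 13.8) t=15.67 th=1.550 act=1.543 dr=5.14 Ft=-1.06 Fr=12.94 Fy=-6.45 op=0.102
   C [ 66.07  -0.13 260.94] [-0.88 -6.45 12.95]
(False, 15.2) t=16.12 th=1.620 act=1.611 dr=4.65 Ft=-0.47 Fr=20.61 Fy=-8.71 op=0.103
   C [ 77.97  -0.15 259.96] [ 1.27 -8.71 20.58]
(False, 16.6) t=16.58 th=1.690 act=1.680 dr=4.17 Ft=-0.32 Fr=28.56 Fy=-10.66 op=0.102
   C [ 90.12  -0.15 258.14] [  4.07 -10.66  28.27]
(False, 17) t=17.03 th=1.760 act=1.754 dr=3.73 Ft=0.45 Fr=31.93 Fy=-10.60 op=0.099
   C [102.91  -0.21 255.35] [  7.53 -10.6   31.03]
```

```bash
python3 - <<'E'
from h import *
from bench import bot,imaging
th=1.76
for off in [13.2,12.2]:
    r=bot.movel(tg2(th,off),ROT,max_speed=15); bot.dwell(.1); s,T,Rr=arep((r,round(off,2)),th)
    print('   C',toC(s['tcp_pos']-W([0,0,0])),toC(s['contact_force']))
E
```

```text
(False, 13.2) t=17.53 th=1.760 act=1.757 dr=3.96 Ft=0.39 Fr=8.16 Fy=-4.95 op=0.102
   C [103.45  -0.31 255.47] [ 2.19 -4.95  7.87]
(False, 12.2) t=17.88 th=1.760 act=1.757 dr=4.05 Ft=0.62 Fr=-0.65 Fy=-4.35 op=0.103
   C [103.5   -0.36 255.55] [ 0.46 -4.35 -0.77]
```

```bash
cat >> h.py <<'E'
def tg3(th,off,yo,push=0.):
    return W(np.array([64.8,yo,100.5-off])+hxz(th)+htan(th)*push)
E
python3 - <<'E'
from h import *
from bench import bot,imaging
th,off,yo=1.76,12.3,0.0
while th<2.1:
    th+=0.04; 
    r=bot.movel(tg3(th,off,yo),ROT,max_speed=25 if th<1.95 else 18,threshold=6); s,T,Rr=arep((r,round(off,2),round(yo,2)),th)
    if r or T<-1.5: break
    off-=np.clip(Rr/8*.6,-.5,.5); yo+=np.clip((s_y:=toC(s['contact_force'])[1])/8*.4,-.3,.3)
json.dump([th,off,yo],open('st.json','w'))
E
```

```text
(False, 12.3, 0.0) t=18.31 th=1.800 act=1.794 dr=4.01 Ft=-0.06 Fr=-1.11 Fy=-5.05 op=0.103
(False, np.float64(12.38), np.float64(-0.25)) t=18.73 th=1.840 act=1.832 dr=4.12 Ft=0.27 Fr=-2.90 Fy=-4.11 op=0.100
(False, np.float64(12.6), np.float64(-0.46)) t=19.16 th=1.880 act=1.871 dr=4.19 Ft=-0.18 Fr=2.47 Fy=-3.67 op=0.103
(False, np.float64(12.42), np.float64(-0.64)) t=19.58 th=1.920 act=1.911 dr=4.00 Ft=0.98 Fr=-1.05 Fy=-1.66 op=0.101
(False, np.float64(12.49), np.float64(-0.72)) t=20.12 th=1.960 act=1.950 dr=4.08 Ft=-0.16 Fr=0.47 Fy=0.14 op=0.100
(False, np.float64(12.46), np.float64(-0.72)) t=20.65 th=2.000 act=1.989 dr=3.85 Ft=-0.50 Fr=-0.91 Fy=1.69 op=0.103
(False, np.float64(12.53), np.float64(-0.63)) t=21.18 th=2.040 act=2.029 dr=3.90 Ft=0.19 Fr=0.96 Fy=3.09 op=0.103
(False, np.float64(12.45), np.float64(-0.48)) t=21.72 th=2.080 act=2.070 dr=3.84 Ft=1.16 Fr=2.07 Fy=3.71 op=0.097
(False, np.float64(12.3), np.float64(-0.29)) t=22.24 th=2.120 act=2.108 dr=3.61 Ft=1.00 Fr=-1.58 Fy=1.90 op=0.101
```

```bash
python3 - <<'E'
from h import *
from bench import bot,imaging
th,off,yo=json.load(open('st.json'))
while th<2.36:
    th+=0.02; 
    r=bot.movel(tg3(th,off,yo),ROT,max_speed=10,threshold=4); s,T,Rr=arep((r,round(off,2),round(yo,2)),th)
    if T<-1.7 : break
    if r: 
        bot.dwell(.05); s,T,Rr=arep('re',th)
        if T<-1.2: break
        th-=0.01
    off-=np.clip(Rr/8*.5,-.3,.3); yo+=np.clip(toC(s['contact_force'])[1]/8*.4,-.3,.3)
json.dump([th,off,yo],open('st.json','w'))
E
```

```text
(False, 12.42, -0.2) t=22.74 th=2.140 act=2.127 dr=3.55 Ft=-0.02 Fr=-1.48 Fy=-1.07 op=0.098
(False, np.float64(12.51), np.float64(-0.25)) t=23.24 th=2.160 act=2.148 dr=3.66 Ft=0.75 Fr=1.45 Fy=-1.97 op=0.097
(False, np.float64(12.42), np.float64(-0.35)) t=23.73 th=2.180 act=2.166 dr=3.56 Ft=0.92 Fr=1.54 Fy=-3.59 op=0.100
(False, np.float64(12.32), np.float64(-0.53)) t=24.23 th=2.200 act=2.185 dr=3.42 Ft=0.81 Fr=-0.11 Fy=-2.28 op=0.100
(False, np.float64(12.33), np.float64(-0.64)) t=24.72 th=2.220 act=2.204 dr=3.37 Ft=0.74 Fr=-2.53 Fy=-1.57 op=0.098
(False, np.float64(12.49), np.float64(-0.72)) t=25.23 th=2.240 act=2.224 dr=3.46 Ft=0.35 Fr=0.60 Fy=-1.16 op=0.102
(True, np.float64(12.45), np.float64(-0.78)) t=25.46 th=2.260 act=2.227 dr=3.39 Ft=-2.57 Fr=3.47 Fy=-0.04 op=0.102
```

```bash
python3 - <<'E'
from h import *
from bench import bot
th,off,yo=json.load(open('st.json'))
off-=0.2
def meas(n=4):
    v=[]
    for i in range(n):
        bot.dwell(.03); s=bot.get_state(); v.append(ft(s,th0))
    return np.mean(v,0),s
th0=2.243
v,s=meas(); print('hold',v,thof(s),s['t'])
p=0.
while p<4:
    bot.movel(tg3(th0,off,yo,p),ROT,max_speed=6); v,s=meas(); print(round(p,2),v,[round(x,4) for x in thof(s)],round(s['t'],2))
    if v[0]<-4: break
    p+=0.3 if v[0]>-2 else 0.2
json.dump([th0,off,yo,p],open('st2.json','w'))
E
```

```text
hold [-2.83  3.67  1.23] (np.float64(2.2269652415626457), np.float64(3.3810815265879626)) 25.5917
0.0 [-1.55  1.29  1.4 ] [np.float64(2.2259), np.float64(3.4401)] 26.07
0.3 [-1.87  0.45  1.92] [np.float64(2.2267), np.float64(3.4141)] 26.45
0.6 [-3.67  1.14  1.85] [np.float64(2.2276), np.float64(3.4316)] 26.83
0.8 [-5.58  1.6   2.08] [np.float64(2.2285), np.float64(3.426)] 27.22
```

```bash
python3 - <<'E'
from h import *
from bench import bot,imaging
th0,off,yo,p=json.load(open('st2.json'))
off-=0.15; 
bot.movel(tg3(th0,off,yo,p+0.2),ROT,max_speed=6)
V=[]
for i in range(24):
    bot.dwell(.05); s=bot.get_state(); V.append(ft(s,th0))
V=np.array(V); print(V[:,0]); print(V.mean(0),s['t'],thof(s))
cv2.imwrite('pics/side5.png',cv2.resize(imaging.capture('side')[60:310,240:490],None,fx=2.4,fy=2.4,interpolation=cv2.INTER_CUBIC))
cv2.imwrite('pics/scene5.png',cv2.resize(imaging.capture('scene')[60:310,190:440],None,fx=2.4,fy=2.4,interpolation=cv2.INTER_CUBIC))
E
```

```text
[-5.66 -6.1  -6.04 -6.23 -6.01 -6.9  -6.81 -6.34 -6.43 -6.   -6.18 -6.71
 -7.3  -5.66 -6.07 -6.09 -6.96 -6.21 -6.16 -6.18 -6.08 -5.65 -6.28 -6.96]
[-6.29  0.42  2.27] 28.6667 (np.float64(2.228905596978644), np.float64(3.429412873688591))
```

View pics/side5.png

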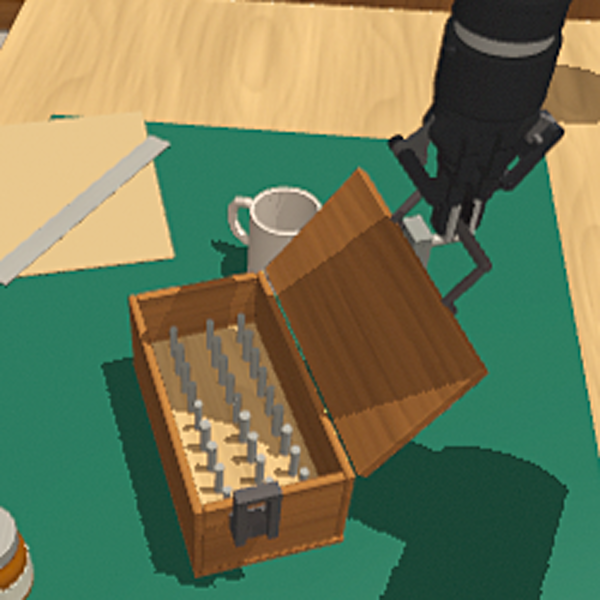

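View pics/scene5.png

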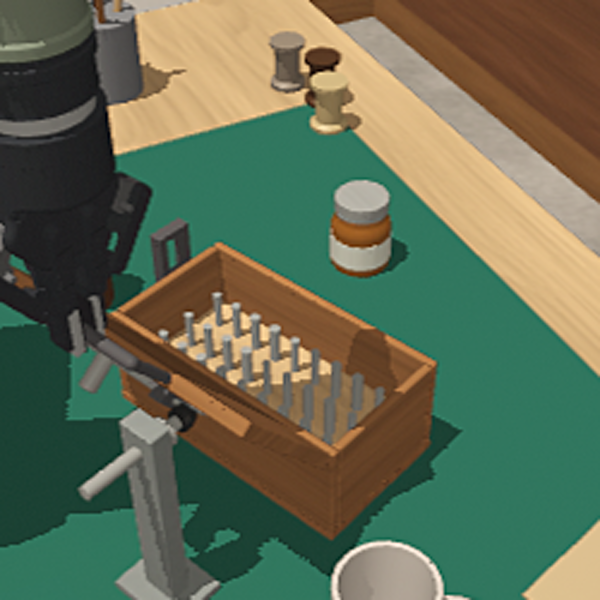

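```bash
python3 - <<'E'
from h import *
from bench import bot,imaging
th0,off,yo,p=json.load(open('st2.json'))
off-=0.2; 
bot.movel(tg3(th0,off,yo,p+0.34),ROT,max_speed=6)
V=[]
for i in range(20):
    bot.dwell(.05); s=bot.get_state(); V.append(ft(s,th0))
V=np.array(V); print(V[:,0]); print(V.mean(0),s['t'],thof(s))
bot.movel(tg3(th0,off,yo,0.35),ROT,max_speed=6); bot.dwell(.1); arep('relax',th0)
E
```

```text
[-7.31 -6.81 -5.66 -6.87 -6.71 -6.77 -5.68 -6.29 -6.93 -7.07 -6.55 -6.13
 -6.24 -6.93 -5.95 -7.16 -7.28 -7.63 -6.76 -6.6 ]
[-6.67  0.31  2.53] 30.0167 (np.float64(2.2291092053621004), np.float64(3.4312615139610614))
relax t=30.40 th=2.243 act=2.228 dr=3.46 Ft=-4.32 Fr=-1.36 Fy=2.60 op=0.098
```

```bash
python3 - <<'E'
from h import *
from bench import bot,imaging
th0,off,yo,p=json.load(open('st2.json'))
off-=0.2; q=p+0.40
for k in range(4):
    bot.movel(tg3(th0,off,yo,q),ROT,max_speed=6)
    v=[]
    for i in range(4): bot.dwell(.04); v.append(ft(bot.get_state(),th0))
    m=np.mean(v,0); print(q,m)
    if m[0]<-7.1: break
    q+=0.1
V=[]
for i in range(18):
    bot.dwell(.05); s=bot.get_state(); V.append(ft(s,th0))
V=np.array(V); print(V[:,0].min(),V[:,0].max(),V.mean(0),s['t'])
for pp in (0.4,0.0,-0.2):
    bot.movel(tg3(th0,off,yo,pp),ROT,max_speed=6); bot.dwell(.1); s,T,_=arep('relax',th0)
    if T>-1.5: break
E
```

```text
1.2000000000000002 [-6.95  0.5   1.98]
1.3000000000000003 [-6.92  0.14  2.09]
1.4000000000000004 [-7.35  0.5   1.78]
-8.110322754705296 -6.2789693752082885 [-7.29  0.56  1.89] 32.5917
relax t=33.01 th=2.243 act=2.228 dr=3.47 Ft=-5.06 Fr=-1.01 Fy=3.10 op=0.099
relax t=33.36 th=2.243 act=2.227 dr=3.48 Ft=-3.83 Fr=-1.73 Fy=3.68 op=0.101
relax t=33.71 th=2.243 act=2.227 dr=3.48 Ft=-3.33 Fr=-2.36 Fy=4.06 op=0.100
```

```bash
python3 - <<'E'
from h import *
from bench import bot,imaging
th0,off,yo,p=json.load(open('st2.json'))
pp=-0.4
for k in range(5):
    bot.movel(tg3(th0,off,yo,pp),ROT,max_speed=6); bot.dwell(.08); s,T,_=arep(('relax',pp),th0)
    if T>-1.3: break
    pp-=0.3
bot.grip(0.3); bot.dwell(.2); s=rep('open')
cv2.imwrite('pics/w6.png',imaging.capture('wrist'))
cv2.imwrite('pics/side6.png',cv2.resize(imaging.capture('side')[60:310,240:490],None,fx=2.4,fy=2.4,interpolation=cv2.INTER_CUBIC))
E
```

```text
('relax', -0.4) t=34.04 th=2.243 act=2.227 dr=3.48 Ft=-1.95 Fr=-1.69 Fy=4.68 op=0.100
('relax', -0.7) t=34.38 th=2.243 act=2.226 dr=3.49 Ft=-1.86 Fr=-2.14 Fy=4.58 op=0.103
('relax', -1.0) t=34.71 th=2.243 act=2.226 dr=3.49 Ft=-1.22 Fr=-1.92 Fy=5.36 op=0.101
open 35.22 C [176.12  -1.05 219.58] F [ 0.49 -0.47  0.15] 0.298
```

View pics/w6.png

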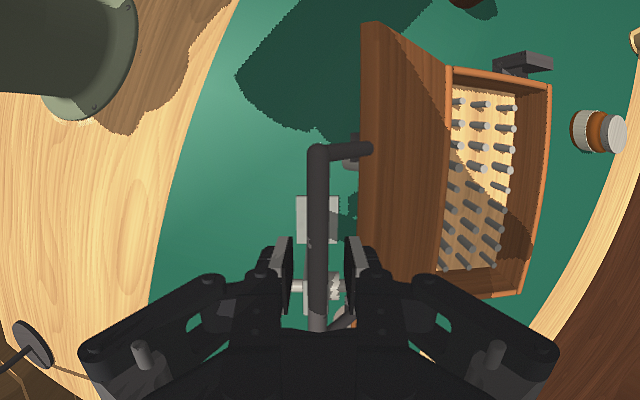

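View pics/side6.png

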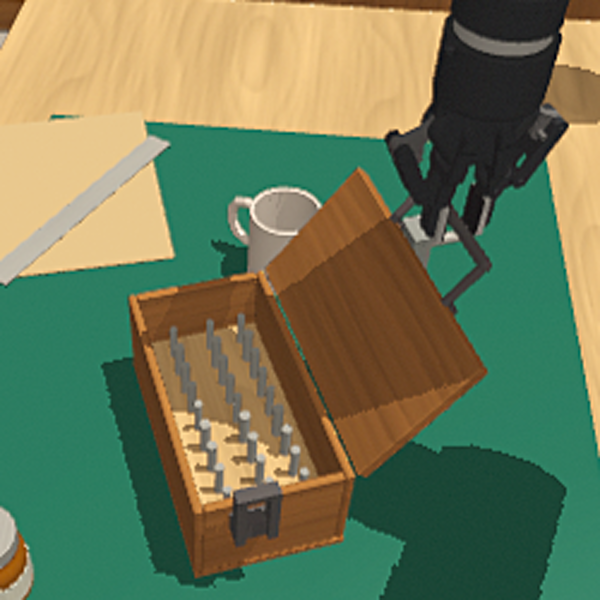

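```bash
python3 - <<'E'
from h import *
from bench import bot,imaging
s=bot.get_state()
r=bot.movel(s['tcp_pos']+[0,0,90],max_speed=80,threshold=5); rep(('up',r))
bot.dwell(.3); rep('end')
cv2.imwrite('pics/side7.png',cv2.resize(imaging.capture('side'),None,fx=1.25,fy=1.25))
cv2.imwrite('pics/scene7.png',cv2.resize(imaging.capture('scene'),None,fx=1.25,fy=1.25))
E
```

```text
('up', False) 36.59 C [176.19  -1.12 309.21] F [-0.69  0.23 -0.04] 0.299
end 36.89 C [176.04  -0.97 309.48] F [-0.07 -0.21 -0.04] 0.304
```

View pics/side7.png

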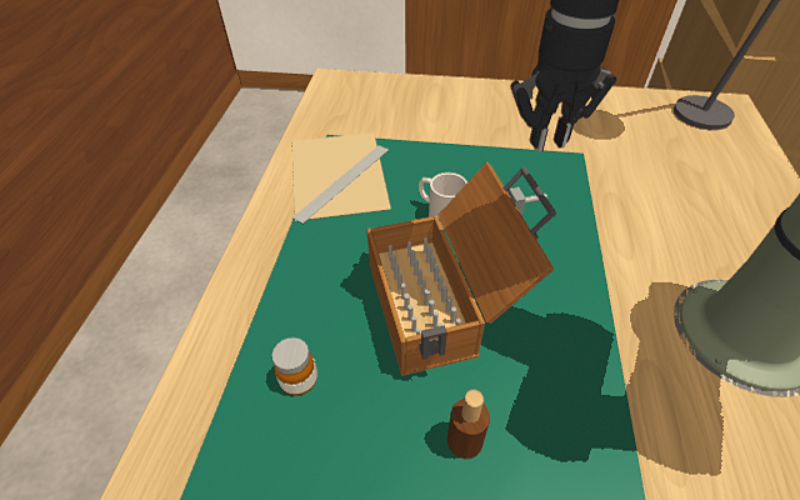

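View pics/scene7.png

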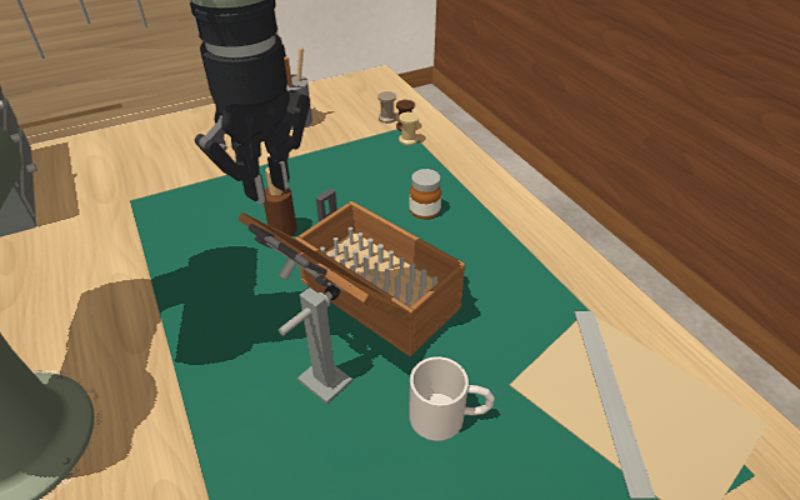

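The lid rests open on the buffer (its nose is at about (330,292) in the scene view). The mug, jar and mallet stand where they were, and the gripper is clear above the handle.

```bash
python3 -c "
from bench import bot
print(bot.sign_off())"
```

```text
the job is handed in; nothing more can be done
None
```

The chest is open. The bolt is fully back, the lid leans on the buffer, and I handed the job in at about 37 s of the 72 s allowed.

- **Bolt:** I gripped the knob and drew it about 28 mm. It stopped at the same place in three separate pulls, and the wrist picture showed the tip clear of the keeper.
- **Lid:** I pinched the bar from above and swung the lid past upright, then slowed to 10 mm/s to feel for the buffer. It touched at about 2.23 to 2.24 rad, which matches the roughly 2.25 rad I had estimated from the pictures.
- **Press:** I pressed three times in the same place, because the first two were on the light side. They averaged 6.3, 6.7 and 7.3 N along the swing, each held for about 1 s, with single readings between 5.7 and 8.1 N. The lid stayed pressed lightly against the buffer in between.
- **Release:** I eased the push to about 1 N and opened the fingers. The lid did not move, and I lifted straight up. The force reading was then about 0 N.
- **Last pictures:** The lid is at rest on the buffer, the gripper is clear, and the mug, jar and mallet are still standing where they were.

**What didn't go to plan:** on the way up, the bar slipped about 4 to 6 mm towards the fingertips. When I tried to reseat it near upright, the reading rose to about 33 N (31 N of it vertical, straight through the hinge). I backed that off well before the lid reached the buffer.

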